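Index the dish arm by one hole

TASK

The swing arm that carries the petri dish is locked by a spring pin in the middle hole of its quadrant. Hook a fingertip under the red pull ring, lift the pin, swing the arm one hole towards the green marker and let the pin drop fully home in the hole beside that marker, leaving the ring free. Do not pinch the ring, do not touch the dish, and leave the bottle, the timer and the pen where they are.

Things in the scene. Friction and masses are not known exactly. Their poses are not given: they have to be found in the camera images.
- index_base: Grey quadrant, fixed to the worktop. Origin on the worktop under the arm's vertical pivot; x points from the pivot to the middle hole, y to its left, z up. A quadrant 26 mm high, 150 to 240 mm from the pivot, spans 49 degrees to either side of x and has five square holes 180 mm from the pivot at -36, -18, 0, 18 and 36 degrees.
- swing_arm (a joint): Angle of the aluminium arm about the vertical pivot, rad: 0 at the middle hole, where it starts (within 0.004), growing anticlockwise seen from above; holes are 0.314 apart. The arm's top face is 40 mm above the worktop, 36 mm wide; slight friction, stays where it is left.
- index_pin (a joint): Lift of the spring pin with its ring, m: 0 is fully home in a hole, 0.022 the upper stop. Above 0.012 it is clear of the quadrant and the arm can swing; over solid quadrant a released pin rides on the top at 0.012 and drops home by itself over the next hole. The spring pushes down with 4 N at 0 and 6 N at the stop.
- ring_bar (a point): Middle of the underside of the top bar of the red pull ring, 116 mm above the worktop when the pin is home. It lies on the pin's axis, 180 mm from the pivot, and rises and swings with the pin. The top bar is 70 mm long (square across the arm), 11 mm thick along the arm and 12 mm high.
- ring_mid (a point): Centre of the opening of the red pull ring, 26 mm below ring_bar. The ring is an upright rectangular loop on top of the pin, standing square across the arm: its opening, 58 mm wide and 52 mm high, faces along the arm, towards the pivot and away from it. Its lower bar's top is 64 mm above the worktop, its side legs are 6 mm wide.
- dish_top (a point): Middle of the lid of the petri dish on the arm, 90 mm across, 60 mm above the worktop, 85 mm from the pivot towards the ring. It is fixed to the arm and must not be touched.
- green_marker: Green disc, 24 mm across and 6 mm high, fixed on top of the quadrant just outside the hole next to the middle one, 220 mm from the pivot at +18 or -18 degrees: the side to swing to. Origin at the centre of its underside.
- white_marker: White disc of the same size, at the hole on the other side. Not the one to go to.
- bottle: Small white bottle with a green cap, 36 mm across, 70 mm high, standing loose beside the pivot; leave alone. Origin at the centre of its underside.
- timer: White bench timer, 66x66x18 mm, lying loose beside the pivot; leave alone. Origin at the centre of its underside.
- pen: Blue marker pen, 135 mm long, 12 mm high, lying loose on the robot's side of the pivot; leave alone. Origin at the centre of its underside, x along it.

How it is judged:
By the outcome, as a careful person would: the job done as asked, in the order asked, and still so for the second after the job is handed in, with the robot touching nothing.
It also fails if it takes over 50 s, if anything falls off the work surface, if the arm or the gripper's body presses on something with over 40 N, if the wrist force passes 120 N, or if a joint passes its speed limit or range.

ROBOT

A 6-joint arm with a two-finger parallel gripper is mounted at the origin on a cart in front of the work surface, level with it; the furniture and walls round the work are solid. World frame = base frame: x ahead of the robot, y to its left, z up, the work surface at z = 0. Lengths are in m, angles in degrees, forces in N, time in s.
With the tool pointing down it reaches from about 0.4 to 0.825 m from the base axis. Payload 7 kg.
Tool frame: the origin (TCP) lies at the very end of the fingers, on their centre line; the grasp point (between the pads) lies 19 mm behind it; x points along the fingers, y is the direction in which the jaws open and shut, and the axes are right-handed (so a half turn about x gives the same grasp; the last joint's range is limited). The gripper opens to 88 mm and grips with 3 to 60 N. Pads are 19 mm wide; open, the fingers measure 130 mm over their backs; the gripper's body (78 mm by 193 mm) begins 47 mm behind the grasp point.
Start: joints at [81.423, 20.546, 0.682, 0, -70.136, -16.507], TCP at [0.286, 0.611, 0.227] pointing down, gripper open.
Joint ranges: [-176.03, 176.03], [-82.01, 121.73], [-58.28, 71.71], [-173.87, 95.51], [-174.79, -0.11], [-173.66, 173.66]. Speed limits (degrees/s): [136.94, 136.94, 172.46, 180, 180, 180].

INTERFACE

Orientations are given as [roll, pitch, yaw] about the fixed x, y, z axes, in that order (R = Rz(yaw) Ry(pitch) Rx(roll)).
In Python, from plant import monitor, eyes, ticket gives the robot as it stands. The module is installed in compiled form; this text tells all that it offers.
- The arm moves only by the shell command python3 -m crank 'ROWS'. ROWS is JSON, a list of rows, each an object with "linear": the shift along the world's x, y, z in units of 60 mm (1.0 is 60 mm), a list of three; "rot": the turn, a rotation vector about the world's x, y, z in units of 5 degrees (1.0 is 5 degrees), a list of three; "hand": the opening, from 0 (shut) to 1 (fully open). In form: [{"linear": [tx, ty, tz], "rot": [ax, ay, az], "hand": hand}, ...]. A call has 1 to 20 rows; each row shifts and turns the pose as measured when the row begins; what a row does not reach is not made up. A row lasts 1/8 s, in which the tool goes at most 62.5 mm and 10.7 degrees, less where a joint would pass 70% of its speed; a pose out of reach is approached as far as the arm can. A call is refused whole if a number of a shift passes 1 or a number of a turn 1, either way. A call with a gripper value outside its range is refused whole. The fingers move at their own pace and stop on an object; the grip force is fixed at half the most. Time passes only in rows, so rows that do not move let the fingers close. It gives the time, the measured TCP pose, the force and the opening at its end, in the units of the state.
- monitor.get_obs(): the state, without advancing time (a new reading comes with each control period).
- eyes.snapshot(name): name is "scene" or "top" or "wrist"; returns a dict with "image" (420x560x3 uint8, red, green, blue), "depth" (420x560 float32, m along the optical axis (not along the pixel's ray), 0 where there is no reading), "K" (3x3 intrinsics, pixels), "camera_from_world" (4x4, takes a point from world to camera coordinates); the wrist camera has in their place "hand_eye" (4x4, takes a point from camera to tool coordinates, whose origin is the TCP and whose axes are the tool frame's). Camera axes: x right, y up, looking along -z (the intrinsics and any distortion apply to the point x, -y, -z); pixel columns grow to the right and rows downward; lengths in m; the calibration is good to about 2 mm. A picture is of the moment at which its call begins: read the wrist's pose just before it.
- ticket.close_job(): hands the job in, once; it reports no verdict.
The state is a dict: "clock": time; "joint_pos": joint angles; "qvel": joint speeds; "tau": joint torques, N m; "tool_pos": TCP position; "orientation": TCP orientation; "force": force on the tool from outside, world axes, zero at the start; "moment": the same for the moment, N m; "opening": finger opening in m.
Only numpy, scipy, OpenCV 4.12 (cv2) and the standard library are available. Lean on these libraries where they do the work, as an engineer would, in place of code of your own. Each camera call takes 0.05 s, during which the arm holds its last target.

## Working session

There is one attempt and no reset: what is moved stays moved. The work goes in short steps, Python scripts to look and compute and a shell command to move; the robot and the scene stay as the last step left them, time stands still between calls to the robot, and variables do not carry over. Pictures are saved under pics/ and viewed, and the job is handed in when it is done.

```bash
mkdir -p pics; cat > h.py <<'E'
import numpy as np, cv2
from plant import monitor, eyes, ticket
def snap(n,f=None):
    s=eyes.snapshot(n)
    if f: cv2.imwrite('pics/'+f,s['image'][:,:,::-1])
    return s
def world_pts(s):
    d=s['depth'];K=s['K'];h,w=d.shape
    u,v=np.meshgrid(np.arange(w),np.arange(h))
    x=(u-K[0,2])/K[0,0]*d; y=(v-K[1,2])/K[1,1]*d
    P=np.stack([x,-y,-d,np.ones_like(d)],-1)
    return (P@np.linalg.inv(s['camera_from_world']).T)[...,:3]
E
python3 - <<'E'
from h import *
o=monitor.get_obs();print(o)
for n in('scene','top','wrist'):
    s=snap(n,n+'0.png');print(n,s.keys(),s['K'].round(1).tolist(),(s['depth']>0).mean())
E
```

```text
{'clock': 0.0, 'joint_pos': array([ 8.14225177e+01,  2.05899302e+01,  6.34232129e-01, -2.15087647e-02,
       -7.01352654e+01, -1.65085802e+01]), 'qvel': array([-0.07748178,  0.00985875, -0.03166538, -0.02697522, -0.03177189,
        0.10635416]), 'tau': array([-1.51809985e-03, -5.82716274e+01,  2.93045425e+01,  6.99707955e+00,
        6.85101666e-03, -1.68971201e-04]), 'tool_pos': array([0.28597716, 0.61088836, 0.22563878]), 'orientation': array([  93.97801974,   89.9068156 , -111.11536752]), 'force': array([-0.49402899,  0.39132913,  0.70319915]), 'moment': array([0.03369565, 0.05617143, 0.00699667]), 'opening': 0.0879322825066879}
scene dict_keys(['image', 'depth', 'K', 'camera_from_world']) [[512.4, 0.0, 286.9], [0.0, 512.4, 210.5], [0.0, 0.0, 1.0]] 0.9908120748299319
top dict_keys(['image', 'depth', 'K', 'camera_from_world']) [[430.9, 0.0, 277.5], [0.0, 430.9, 211.6], [0.0, 0.0, 1.0]] 0.9959778911564626
wrist dict_keys(['image', 'depth', 'K', 'hand_eye']) [[332.8, 0.0, 282.0], [0.0, 332.8, 204.5], [0.0, 0.0, 1.0]] 0.9959481292517007
```

View pics/scene0.png

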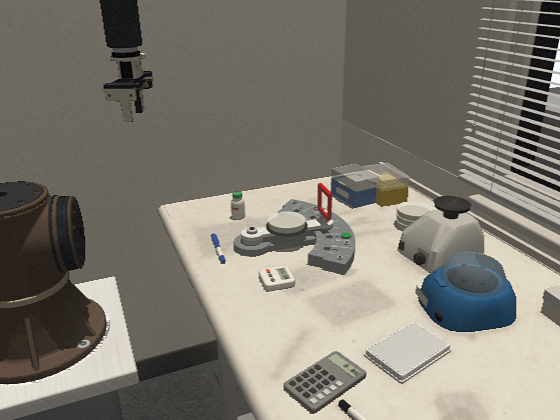

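View pics/top0.png

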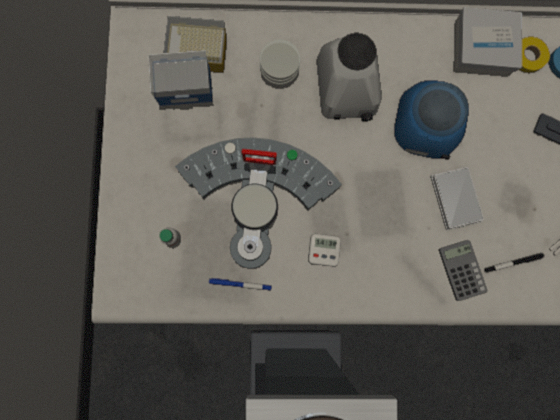

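View pics/wrist0.png

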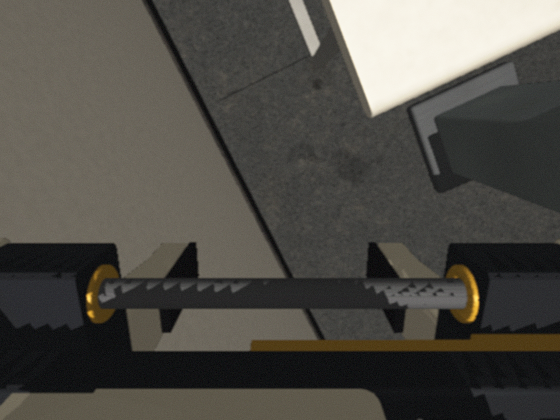

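The top view shows the quadrant around (260,170), the red ring at (260,157), the green marker at (292,155), the white one at (230,148), and the pivot near (250,247). The bottle is at (168,238), the timer at (324,250) and the pen at (240,285). Next I'll measure these.

```bash
python3 - <<'E'
from h import *
for n in('top','scene'):
    s=snap(n);P=world_pts(s);hsv=cv2.cvtColor(s['image'],cv2.COLOR_RGB2HSV)
    H,S,V=[hsv[...,i].astype(int) for i in range(3)]
    print(n,'campos',np.linalg.inv(s['camera_from_world'])[:3,3].round(3))
    for c,m in dict(red=((H<8)|(H>172))&(S>150)&(V>80),green=(H>45)&(H<90)&(S>100)&(V>40),blue=(H>105)&(H<130)&(S>120)&(V>50)).items():
        k,l,st,ce=cv2.connectedComponentsWithStats(m.astype(np.uint8))
        for i in range(1,k):
            if st[i,4]>25:
                q=P[l==i];print(c,ce[i].round(1),st[i,4],'med',np.median(q,0).round(4),'min',np.percentile(q,3,0).round(4),'max',np.percentile(q,97,0).round(4))
                if c=='red' and st[i,4]>60:
                    z=q[:,2];t=q[(z>0.122)&(z<.14)]
                    if len(t)>10: 
                        r=cv2.minAreaRect(t[:,:2].astype(np.float32));print('  ringtop',len(t),t.mean(0).round(4),r, np.median(z[z>.12]))
    # lid: z about .06 ; arm
    if n=='top':
        z=P[...,2]
        for nm,a,b in(('lid',.056,.064),('quad',.023,.029)):
            m=((z>a)&(z<b)).astype(np.uint8);k,l,st,ce=cv2.connectedComponentsWithStats(m)
            for i in range(1,k):
                if st[i,4]>300:
                    q=P[l==i];(cx,cy),r=cv2.minEnclosingCircle(q[:,:2].astype(np.float32));print(nm,ce[i].round(),st[i,4],q.mean(0).round(4),'circ',round(cx,4),round(cy,4),round(r,4))
    np.savez('/tmp/'+n,P=P,img=s['image'])
E
```

```text
top campos [0.423 0.12  0.945]
red [258.7 152.6] 162 med [0.6443 0.1357 0.1263] min [0.6391 0.106  0.123 ] max [0.6503 0.167  0.1289]
  ringtop 162 [0.6446 0.1362 0.1264] ((0.6450919508934021, 0.1356934905052185), (0.06657020002603531, 0.009810805320739746), 85.78143310546875) 0.12633076777514451
red [260.2 160.3] 84 med [0.6454 0.1335 0.0635] min [0.6393 0.1085 0.0598] max [0.65   0.1629 0.0785]
green [291.7 154.5] 83 med [0.6678 0.0657 0.0309] min [0.658  0.0569 0.0285] max [0.6776 0.0765 0.0335]
green [165.7 235.1] 109 med [0.4861 0.3221 0.0683] min [0.476  0.3122 0.0651] max [0.4962 0.3323 0.071 ]
blue [224.9 282.1] 140 med [0.3913 0.2074 0.0093] min [0.3852 0.1704 0.0058] max [0.3975 0.2377 0.0131]
blue [266.4 287. ] 28 med [0.3816 0.1175 0.009 ] min [0.3774 0.11   0.0059] max [0.3856 0.125  0.0123]
lid [345.  93.] 422 [ 0.7968 -0.0457  0.0601] circ 0.8442 -0.059 0.0876
lid [426. 123.] 527 [ 0.7337 -0.2204  0.0603] circ 0.7585 -0.2445 0.0756
lid [254. 205.] 1362 [0.5509 0.1454 0.0585] circ 0.5513 0.1452 0.0451
quad [259. 168.] 4511 [0.6374 0.1363 0.0253] circ 0.6211 0.1376 0.1803
scene campos [ 0.124 -0.86   0.594]
red [324.4 199.4] 219 med [0.6411 0.1272 0.1001] min [0.6351 0.0987 0.0612] max [0.649  0.168  0.1276]
  ringtop 63 [0.6409 0.1305 0.1258] ((0.6413382887840271, 0.13450206816196442), (0.06825222820043564, 0.012758448719978333), 84.10747528076172) 0.12571304573701447
green [237.1 192.9] 29 med [0.4862 0.321  0.0684] min [0.4745 0.3101 0.0658] max [0.495  0.3341 0.0706]
green [345.8 234.5] 36 med [0.6657 0.0627 0.0306] min [0.6551 0.0555 0.0293] max [0.6747 0.0725 0.0322]
blue [215.1 240. ] 53 med [0.3875 0.2028 0.0093] min [0.3818 0.1691 0.0059] max [0.3952 0.2328 0.0118]
```

```bash
python3 - <<'E'
from h import *
from scipy.spatial.transform import Rotation as Ro
s=eyes.snapshot('wrist');print(s['hand_eye'].round(3))
o=monitor.get_obs();R=Ro.from_euler('xyz',o['orientation'],degrees=True).as_matrix();print(R.round(3));print(o['joint_pos'].round(2))
E
```

```text
[[ 0.     0.279 -0.96  -0.158]
 [ 1.    -0.     0.    -0.001]
 [-0.    -0.96  -0.279 -0.075]
 [ 0.     0.     0.     1.   ]]
[[-0.    -0.424 -0.906]
 [-0.001 -0.906  0.424]
 [-1.     0.001 -0.   ]]
[ 81.42  20.57   0.67  -0.   -70.13 -16.51]
```

```bash
python3 -m crank '[{"linear":[0.3,-1,0.6],"rot":[0,0,-1],"hand":0},{"linear":[0.3,-1,0.6],"rot":[0,0,-1],"hand":0},{"linear":[0.3,-1,0.4],"rot":[0,0,-1],"hand":0}]'; python3 -c "
from h import *
o=monitor.get_obs();print(o['joint_pos'].round(3).tolist(),o['tool_pos'].round(4).tolist(),o['orientation'].round(2).tolist())"
```

```text
clock: 0.68
tool_pos: [0.3337, 0.4484, 0.3091]
orientation: [107.7, 89.5, -112.6]
force: [0.6, -0.2, -0.1]
opening: 0.0632
[73.373, 7.399, -6.082, -0.051, -76.992, -23.664] [0.3337, 0.4484, 0.3091] [107.69, 89.52, -112.61]
```

```bash
python3 -m crank '[{"linear":[0.3,-1,0],"rot":[0,0,1],"hand":0},{"linear":[0.4,-1,0],"rot":[0,0,1],"hand":0},{"linear":[0.4,-1,0],"rot":[0,0,1],"hand":0},{"linear":[0.4,-1,0],"rot":[0,0,1],"hand":0},{"linear":[0.4,-0.5,0],"rot":[0,0,1],"hand":0}]'; cat > st.py <<'E'
from h import *
from scipy.spatial.transform import Rotation as Ro
import json
o=monitor.get_obs();R=Ro.from_euler('xyz',o['orientation'],degrees=True).as_matrix()
print(round(o['clock'],2),o['joint_pos'].round(3).tolist(),o['tool_pos'].round(4).tolist(),'F',o['force'].round(1).tolist())
x=R[:,0];y=R[:,1];print('down',round(np.degrees(-np.arcsin(x[2])),1),'psi',round(np.degrees(np.arctan2(x[1],x[0])),1),'yaz',round(np.degrees(np.arctan2(y[1],y[0])),1),'yel',round(np.degrees(np.arcsin(y[2])),1))
open('/tmp/log.txt','a').write(json.dumps([o['joint_pos'].tolist(),o['tool_pos'].tolist(),R.tolist()])+'\n')
E
python3 st.py
```

```text
clock: 1.3
tool_pos: [0.4447, 0.181, 0.3133]
orientation: [-167.5, 89.8, -2.0]
force: [0.1, 0.8, -0.6]
opening: 0.0132
1.3 [45.844, -1.142, -14.8, 0.173, -76.189, 29.604] [0.4447, 0.181, 0.3133] F [0.1, 0.8, -0.6]
down 89.8 psi -2.0 yaz -104.5 yel -0.0
```

```bash
python3 -m crank '[{"linear":[0.2,0,0],"rot":[0,-1,1],"hand":0},{"linear":[0.2,-0.2,0],"rot":[0,-1,0.5],"hand":0},{"linear":[0.2,-0.2,0],"rot":[0,-1,0],"hand":0},{"linear":[0,0,0],"rot":[0,0,0],"hand":0}]'; python3 st.py;  python3 -m crank '[{"linear":[0.2,0,0],"rot":[0,-1,0],"hand":0},{"linear":[0.2,0,0],"rot":[0,-1,0],"hand":0},{"linear":[0,0,0],"rot":[0,-1,0],"hand":0},{"linear":[0,0,0],"rot":[0,0,0],"hand":0}]'; python3 st.py
```

```text
clock: 1.8
tool_pos: [0.4831, 0.1526, 0.3136]
orientation: [-170.8, 74.4, 2.2]
force: [0.1, 0.1, 0.3]
opening: 0.0003
1.8 [48.488, -8.289, -28.098, 13.024, -59.907, 28.954] [0.4831, 0.1526, 0.3136] F [0.1, 0.1, 0.3]
down 74.4 psi 2.2 yaz -96.7 yel -2.5
clock: 2.3
tool_pos: [0.5084, 0.154, 0.3151]
orientation: [-171.9, 59.2, 1.1]
force: [0.1, -0.7, 0.1]
opening: 0.0002
2.3 [52.337, -13.748, -44.562, 34.846, -44.33, 8.462] [0.5084, 0.154, 0.3151] F [0.1, -0.7, 0.1]
down 59.2 psi 1.1 yaz -95.9 yel -4.2
```

```bash
cat > kin.py <<'E'
import numpy as np, json
from scipy.optimize import least_squares
from scipy.spatial.transform import Rotation as Ro
def R(a,t): return Ro.from_euler(a,t,degrees=True).as_matrix()
D=[json.loads(l) for l in open('/tmp/log.txt')]
R0s=Ro.from_euler('xyz',[93.978,89.9068,-111.115],degrees=True).as_matrix()
D=[[[81.4225,20.5899,.634,-.0215,-70.1353,-16.5086],[.28598,.61089,.22564],R0s.tolist()],
   [[73.373,7.399,-6.082,-.051,-76.992,-23.664],[.3337,.4484,.3091],Ro.from_euler('xyz',[107.69,89.52,-112.61],degrees=True).as_matrix().tolist()]]+D
def rot(q,s4,s6):
    A=R('z',q[0])@R('y',q[1]-q[2]);B=A@R('x',s4*q[3]);C=B@R('y',-q[4]);return A,B,C,C@R('x',s6*q[5])
best=None
for s4 in(1,-1):
  for s6 in(1,-1):
    Ms=[rot(d[0],s4,s6)[3].T@np.array(d[2]) for d in D]
    m=Ro.from_matrix(Ms).mean();e=max(np.degrees((m.inv()*Ro.from_matrix(x)).magnitude()) for x in Ms)
    if best is None or e<best[0]: best=(e,s4,s6,m.as_matrix())
e,s4,s6,R0=best
def fk(q,p):
    A,B,C,T=rot(q,s4,s6);J=R('z',q[0])
    a1,dy,z0,A2,A3,A4,e,L,f=p
    pos=J@[a1,dy,z0]+J@R('y',q[1])@[0,0,A2]+A@[A3,0,A4]+B@[0,e,0]+C@[L,0,f]
    return pos,T@R0
def fit():
    # weak priors
    p0=np.array([0,-.1,.4,.4,.4,0,-.1,.3,0]);
    r=least_squares(lambda p:np.concatenate([(fk(d[0],p)[0]-d[1])/.001 for d in D]+[(p-p0)/.3*.3]),p0)
    return r.x,r
lo=np.array([-176.03,-82.01,-58.28,-173.87,-174.79,-173.66]);hi=np.array([176.03,121.73,71.71,95.51,-.11,173.66])
def ik(pos,Rt,p,q0):
    f=lambda q:np.concatenate([(fk(q,p)[0]-pos)/.001,(Ro.from_matrix(Rt.T@fk(q,p)[1])).as_rotvec()/.002])
    r=least_squares(f,np.clip(q0,lo+.1,hi-.01),bounds=(lo,hi),x_scale=10.);return r.x,r.cost
if __name__=='__main__':
    p,r=fit();print('rot err',e,s4,s6,R0.round(2).tolist());print(p.round(4),[float(np.linalg.norm(fk(d[0],p)[0]-d[1]).round(4)) for d in D])
E
python3 kin.py
```

```text
rot err 0.004120714298800582 -1 -1 [[1.0, -0.0, 0.0], [-0.0, -0.0, 1.0], [-0.0, -1.0, -0.0]]
[ 0.000e+00 -1.000e-04  1.988e-01  6.016e-01  4.635e-01  0.000e+00
 -1.917e-01  3.781e-01  1.000e-04] [0.0, 0.0, 0.0, 0.0, 0.0]
```

```bash
cat > plan.py <<'E'
from kin import *
p,_=fit()
def Rt(psi,phi,flip=False):
    a,b=np.radians([psi,phi]);x=np.array([np.cos(a)*np.cos(b),np.sin(a)*np.cos(b),-np.sin(b)]);y=np.array([np.sin(a),-np.cos(a),0])
    if flip:y=-y
    return np.stack([x,y,np.cross(x,y)],1)
piv=np.array([.4664,.1536])
def ringpos(th): a=np.radians(th);return piv+.180*np.array([np.cos(a),np.sin(a)])
if __name__=='__main__':
    rng=np.random.default_rng(0)
    for flip in(0,1):
     for phi in(40,50,60,120,130):
      for th,dpsi in((-5.3,0),(-5.3,15),(-23.3,0),(-23.3,15),(-23.3,-15)):
        pos=np.r_[ringpos(th),.1];S=[]
        for k in range(25):
            q,c=ik(pos,Rt(th+dpsi,phi,flip),p,rng.uniform(lo,hi)*.7 if k else np.array(D[-1][0]))
            if c<1 and not any(np.abs(q-s).max()<2 for s in S): S.append(q)
        print(flip,phi,th,dpsi,[s.round(0).astype(int).tolist() for s in S])
E
python3 plan.py
```

```text
0 40 -5.3 0 []
0 40 -5.3 15 [[8, 13, -27, -102, -2, -166]]
0 40 -23.3 0 []
0 40 -23.3 15 []
0 40 -23.3 -15 []
0 50 -5.3 0 []
0 50 -5.3 15 []
0 50 -23.3 0 []
0 50 -23.3 15 []
0 50 -23.3 -15 [[27, 17, -55, 93, -36, -62]]
0 60 -5.3 0 []
0 60 -5.3 15 []
0 60 -23.3 0 [[17, 13, -55, 95, -19, -42]]
0 60 -23.3 15 []
0 60 -23.3 -15 [[30, 16, -50, 68, -30, -40]]
0 120 -5.3 0 [[21, 43, 21, -13, -95, 66]]
0 120 -5.3 15 [[24, 43, 20, -7, -95, 76]]
0 120 -23.3 0 [[14, 39, 16, -18, -91, 56]]
0 120 -23.3 15 [[17, 41, 17, -12, -93, 67]]
0 120 -23.3 -15 [[11, 37, 14, -22, -88, 46]]
0 130 -5.3 0 [[19, 49, 30, -16, -108, 66]]
0 130 -5.3 15 [[23, 50, 29, -9, -108, 77]]
0 130 -23.3 0 [[11, 45, 25, -22, -103, 57]]
0 130 -23.3 15 [[15, 47, 26, -15, -105, 67]]
0 130 -23.3 -15 [[7, 43, 21, -28, -98, 48]]
1 40 -5.3 0 []
1 40 -5.3 15 [[7, 13, -27, -102, -2, 14]]
1 40 -23.3 0 []
1 40 -23.3 15 []
1 40 -23.3 -15 []
1 50 -5.3 0 []
1 50 -5.3 15 []
1 50 -23.3 0 []
1 50 -23.3 15 []
1 50 -23.3 -15 [[27, 17, -55, 93, -36, 118]]
1 60 -5.3 0 []
1 60 -5.3 15 []
1 60 -23.3 0 [[17, 13, -55, 95, -19, 138]]
1 60 -23.3 15 []
1 60 -23.3 -15 [[30, 16, -50, 68, -30, 140]]
1 120 -5.3 0 [[21, 43, 21, -13, -95, -114]]
1 120 -5.3 15 [[24, 43, 20, -7, -95, -104]]
1 120 -23.3 0 [[14, 39, 16, -18, -91, -124]]
1 120 -23.3 15 [[17, 41, 17, -12, -93, -113]]
1 120 -23.3 -15 [[11, 37, 14, -22, -88, -134]]
1 130 -5.3 0 [[19, 49, 30, -16, -108, -114]]
1 130 -5.3 15 [[23, 50, 29, -9, -108, -103]]
1 130 -23.3 0 [[11, 45, 25, -22, -103, -123]]
1 130 -23.3 15 [[15, 47, 26, -15, -105, -113]]
1 130 -23.3 -15 [[7, 43, 21, -28, -98, -132]]
```

```bash
python3 - <<'E'
import numpy as np
P=np.load('/tmp/top.npz')['P'].reshape(-1,3);P2=np.load('/tmp/scene.npz')['P'].reshape(-1,3)
Q=np.vstack([P,P2]);Q=Q[np.isfinite(Q).all(1)]
ys=np.arange(.42,-.26,-.04);print('y    ',' '.join(f'{y:5.2f}' for y in ys))
for x in np.arange(.56,1.2,.04):
    row=[]
    for y in ys:
        m=(abs(Q[:,0]-x)<.02)&(abs(Q[:,1]-y)<.02);row.append(f'{np.percentile(Q[m,2],98)*1000:5.0f}' if m.sum()>3 else '   --')
    print(f'{x:.2f}',' '.join(row))
E
```

```text
y      0.42  0.38  0.34  0.30  0.26  0.22  0.18  0.14  0.10  0.06  0.02 -0.02 -0.06 -0.10 -0.14 -0.18 -0.22
0.56     2     2     2     2    24     2    61    61    60    26    28    25     2     2     2     2     3
0.60     2     2     2    26    28    27    60    60    54    28    28    30    19     3     2     2     2
0.64     2     2     2    30    28    28   127   128   127    31    30    27     2     2     2     2     2
0.68     2     2     2    25    27    33    32    39    28    33    27     2     2     3     3    50    71
0.72     2     2     2     2     2     2    26    27    24     2     2     2     2     2     3    85   108
0.76     2     2     2     2     2     2     3     2     2     2     3    65    65    62    53    99   111
0.80     2    79    79    80    79     2     2     2     2     2    51    94   126    93    67    88   109
0.84     2    80    80    80    80     2     2    46    48    47    62   129   129   129    67    36    67
0.88     2    80    80    80    80    79     2    48    48    48    69   129   129   129    57     3     3
0.92     3     2    80    80    80    79     2    47    48    48    56    94   123    91     4     3     3
0.96     2     2    80    80    80    79     3     2     3     3     3     3     2     2     3     3     3
1.00     2     3     2    16    15    13    13     3     3   511    19    15    10    17    17    15    10
1.04    22    22    22    23    22    22    22   197   511   488   511   512   512   469   337   206    93
1.08   506   507   508   511   512   514   516   520   522   521   501   118   119   119   103    61   -34
1.12    --    --    --    --    --    --    --    --   519   521   521   151   151   151   120    --    --
1.16    --    --    --    --    --    --    --    --    --    --   498   151   152    --    --    --    --
```

```bash
python3 - <<'E'
from plan import *
for phi in(115,120,125,130,135,140):
  for th in(-5.3,-14,-23.3):
    q,c=ik(np.r_[ringpos(th),.1],Rt(th,phi),p,np.array([20,45,25,-15,-100,66]))
    print(phi,th,q.round(0).tolist(),round(c,3))
E
```

```text
115 -5.3 [22.0, 39.0, 16.0, -11.0, -89.0, 65.0] 0.0
115 -14 [19.0, 38.0, 14.0, -13.0, -87.0, 60.0] 0.0
115 -23.3 [15.0, 36.0, 12.0, -15.0, -85.0, 56.0] 0.0
120 -5.3 [21.0, 43.0, 21.0, -13.0, -95.0, 66.0] 0.0
120 -14 [17.0, 41.0, 19.0, -15.0, -94.0, 61.0] 0.0
120 -23.3 [14.0, 39.0, 16.0, -18.0, -91.0, 56.0] 0.0
125 -5.3 [20.0, 46.0, 25.0, -15.0, -101.0, 66.0] 0.0
125 -14 [16.0, 44.0, 23.0, -17.0, -100.0, 61.0] 0.0
125 -23.3 [12.0, 42.0, 20.0, -20.0, -97.0, 57.0] 0.0
130 -5.3 [19.0, 49.0, 30.0, -16.0, -108.0, 66.0] 0.0
130 -14 [15.0, 48.0, 28.0, -19.0, -106.0, 61.0] 0.0
130 -23.3 [11.0, 45.0, 25.0, -22.0, -103.0, 57.0] 0.0
135 -5.3 [18.0, 52.0, 35.0, -18.0, -114.0, 65.0] 0.0
135 -14 [14.0, 51.0, 32.0, -21.0, -112.0, 61.0] 0.0
135 -23.3 [10.0, 48.0, 29.0, -24.0, -109.0, 57.0] 0.0
140 -5.3 [18.0, 56.0, 39.0, -20.0, -120.0, 64.0] 0.0
140 -14 [13.0, 54.0, 37.0, -23.0, -117.0, 60.0] 0.0
140 -23.3 [9.0, 51.0, 33.0, -27.0, -114.0, 56.0] 0.0
```

```bash
python3 -m crank '[{"linear":[0.2,0,0],"rot":[0,1,0],"hand":0},{"linear":[0.2,0,0],"rot":[0,1,0],"hand":0},{"linear":[0.2,0,0],"rot":[0,1,0],"hand":0},{"linear":[0.3,0,0],"rot":[0,1,0],"hand":0},{"linear":[0.3,0,0],"rot":[0,1,0],"hand":0},{"linear":[0.3,0,0],"rot":[0,1,0],"hand":0},{"linear":[0.3,0,0],"rot":[0,1,0],"hand":0},{"linear":[0.3,0,0],"rot":[0,1,0],"hand":0},{"linear":[0.3,0,0],"rot":[0,1,0],"hand":0},{"linear":[0.3,0,0],"rot":[0,1,0],"hand":0},{"linear":[0,0,0],"rot":[0,0,0],"hand":0}]'; python3 st.py
```

```text
clock: 3.68
tool_pos: [0.682, 0.172, 0.3146]
orientation: [-1.8, 67.6, 172.5]
force: [0.5, -0.0, -0.9]
opening: 0.0007
3.67 [23.426, 35.95, 38.237, -12.159, -111.36, 58.366] [0.682, 0.172, 0.3146] F [0.5, -0.0, -0.9]
down 67.6 psi 172.5 yaz -95.8 yel -0.7
```

```bash
cat > goal.py <<'E'
# usage: goal.py th(world ring angle) r z phi
import sys
from plan import *
from plant import monitor
def go(th,r,z,phi,lat=0.,psi=None):
    psi=th if psi is None else psi
    a=np.radians(th);pos=np.r_[piv+r*np.array([np.cos(a),np.sin(a)])+lat*np.array([-np.sin(a),np.cos(a)]),z]
    o=monitor.get_obs();R0=Ro.from_euler('xyz',o['orientation'],degrees=True).as_matrix()
    T=Rt(psi,phi);q,c=ik(pos,T,p,o['joint_pos'])
    print('target',pos.round(4).tolist(),'dlin',((pos-o['tool_pos'])/.06).round(3).tolist(),'drot',(np.degrees(Ro.from_matrix(T@R0.T).as_rotvec())/5).round(2).tolist(),'ikcost',round(c,3),q.round(0).tolist())
if __name__=='__main__': go(*map(float,sys.argv[1:]))
E
python3 goal.py -5.3 .272 .195 130
```

```text
target [0.7372, 0.1285, 0.195] dlin [0.92, -0.725, -1.993] drot [0.2, 3.51, 0.12] ikcost 0.0 [17.0, 57.0, 58.0, -18.0, -128.0, 61.0]
```

```bash
python3 -m crank '[{"linear":[0.23,-0.18,-0.5],"rot":[0.05,0.88,0.03],"hand":0},{"linear":[0.23,-0.18,-0.5],"rot":[0.05,0.88,0.03],"hand":0},{"linear":[0.23,-0.18,-0.5],"rot":[0.05,0.88,0.03],"hand":0},{"linear":[0.23,-0.18,-0.5],"rot":[0.05,0.88,0.03],"hand":0},{"linear":[0,0,0],"rot":[0,0,0],"hand":0}]'; python3 st.py; python3 goal.py -5.3 .272 .195 130;python3 goal.py -5.3 .221 .134 130; python3 - <<'E'
from h import *
snap('wrist','w1.png');snap('scene','s1.png');snap('top','t1.png')
E
```

```text
clock: 4.3
tool_pos: [0.7408, 0.1335, 0.1897]
orientation: [-2.3, 49.2, 173.7]
force: [0.4, 0.6, -2.1]
opening: 0.0001
4.3 [16.663, 57.846, 60.343, -19.271, -129.317, 62.013] [0.7408, 0.1335, 0.1897] F [0.4, 0.6, -2.1]
down 49.2 psi 173.7 yaz -94.6 yel -1.5
target [0.7372, 0.1285, 0.195] dlin [-0.059, -0.084, 0.089] drot [-0.32, -0.12, -0.15] ikcost 0.0 [17.0, 57.0, 58.0, -18.0, -128.0, 61.0]
target [0.6865, 0.1332, 0.134] dlin [-0.906, -0.005, -0.928] drot [-0.32, -0.12, -0.15] ikcost 0.0 [18.0, 52.0, 40.0, -16.0, -115.0, 65.0]
```

View pics/w1.png

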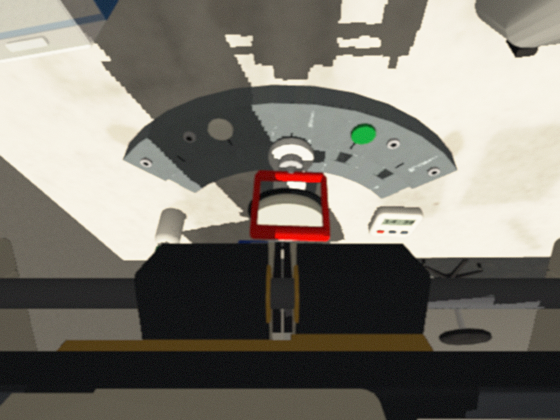

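View pics/s1.png

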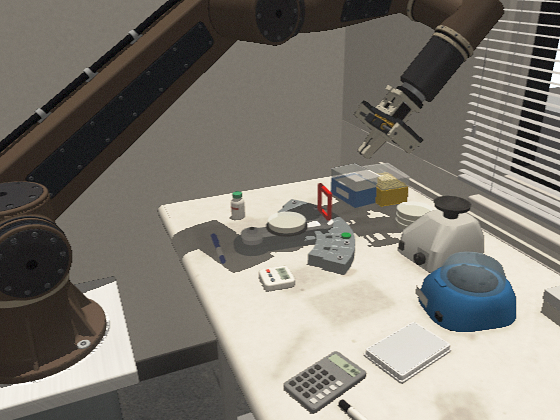

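View pics/t1.png

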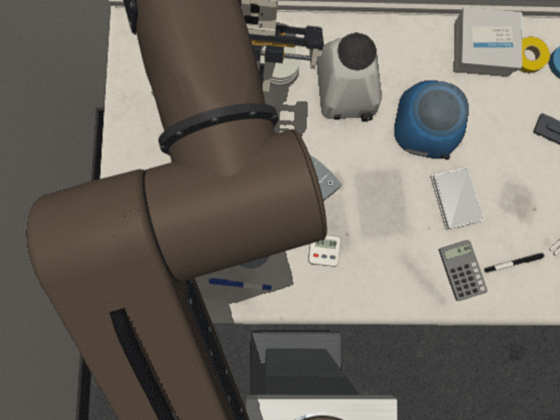

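The wrist view shows the ring with its top bar near (290,236) and lower bar near (292,177). The green marker is at (363,133), on the clockwise side, and the closed fingers are at about (283,250-335). The scene view shows the gripper tilted outside the ring, clear of everything. I'll check the ring position against the wrist camera.

```bash
cat > wr.py <<'E'
from h import *
from scipy.spatial.transform import Rotation as Ro
o=monitor.get_obs();s=eyes.snapshot('wrist')
R=Ro.from_euler('xyz',o['orientation'],degrees=True).as_matrix()
d=s['depth'];K=s['K'];v,u=np.mgrid[:420,:560]
P=np.stack([(u-K[0,2])/K[0,0]*d,-(v-K[1,2])/K[1,1]*d,-d,np.ones_like(d)],-1)@s['hand_eye'].T
W=P[...,:3]@R.T+o['tool_pos']
hsv=cv2.cvtColor(s['image'],cv2.COLOR_RGB2HSV);H,S,V=[hsv[...,i].astype(int) for i in range(3)]
m=((H<8)|(H>172))&(S>150)&(V>60)&(d>0)
k,l,st,ce=cv2.connectedComponentsWithStats(m.astype(np.uint8));i=1+np.argmax(st[1:,4]);q=W[l==i]
z=q[:,2];print('red n',len(q),'z',np.percentile(z,[2,10,50,90,98]).round(4))
zt=np.percentile(z,98)
t=q[z>zt-.012];r=cv2.minAreaRect(t[:,:2].astype(np.float32));print('topbar',t.mean(0).round(4),r)
b=q[z<zt-.056];print('botbar',b.mean(0).round(4),b.max(0).round(4), cv2.minAreaRect(b[:,:2].astype(np.float32)))
g=(H>45)&(H<90)&(S>100)&(V>40)&(d>0);q=W[g];q=q[(q[:,2]>.02)&(q[:,2]<.045)];
if len(q):print('green',len(q),np.median(q,0).round(4))
E
python3 wr.py
```

```text
red n 2155 z [0.0579 0.0618 0.1111 0.1274 0.1282]
topbar [0.6478 0.1368 0.1243] ((0.6460375785827637, 0.13742247223854065), (0.06811825931072235, 0.0122429383918643), 80.88314056396484)
botbar [0.6403 0.1374 0.0608] [0.6534 0.1862 0.072 ] ((0.5316856503486633, 0.14029082655906677), (0.2470083385705948, 0.09075145423412323), 4.415619373321533)
green 382 [0.6687 0.0678 0.0318]
```

```bash
python3 -m crank '[{"linear":[-0.3,0,-0.2],"rot":[-0.2,-0.1,-0.1],"hand":0},{"linear":[-0.3,0,-0.3],"rot":[-0.12,0,-0.05],"hand":0},{"linear":[-0.3,0,-0.4],"rot":[0,0,0],"hand":0},{"linear":[0,0,0],"rot":[0,0,0],"hand":0}]'; python3 st.py; python3 goal.py -5.3 .221 .134 130;python3 goal.py -5.3 .1758 .0805 130;python3 wr.py;  python3 - <<'E'
from h import *
snap('wrist','w2.png');snap('scene','s2.png')
E
```

```text
clock: 5.0
tool_pos: [0.6877, 0.1386, 0.1677]
orientation: [-1.4, 52.8, 174.1]
force: [0.5, 1.0, 1.0]
opening: 0.0004
5.0 [18.689, 49.006, 40.053, -16.108, -114.798, 64.423] [0.6877, 0.1386, 0.1677] F [0.5, 1.0, 1.0]
down 52.8 psi 174.1 yaz -94.8 yel -0.8
target [0.6865, 0.1332, 0.134] dlin [-0.02, -0.09, -0.562] drot [-0.12, 0.57, -0.09] ikcost 0.0 [18.0, 52.0, 40.0, -16.0, -115.0, 65.0]
target [0.6414, 0.1374, 0.0805] dlin [-0.77, -0.021, -1.454] drot [-0.12, 0.57, -0.09] ikcost 0.0 [19.0, 50.0, 28.0, -16.0, -105.0, 66.0]
red n 3466 z [0.0594 0.0626 0.1157 0.1276 0.1282]
topbar [0.6477 0.1373 0.1245] ((0.6456496715545654, 0.13771162927150726), (0.06879261881113052, 0.012137756682932377), 83.27717590332031)
botbar [0.6453 0.1382 0.0627] [0.6534 0.2179 0.0722] ((0.5520316362380981, 0.18396210670471191), (0.06398225575685501, 0.24068470299243927), 64.11019897460938)
green 625 [0.6689 0.0679 0.0318]
```

```bash
python3 -m crank '[{"linear":[0,-0.03,-0.3],"rot":[-0.06,0.3,-0.05],"hand":0},{"linear":[0,-0.02,-0.26],"rot":[-0.06,0.27,-0.04],"hand":0},{"linear":[0,0,0],"rot":[0,0,0],"hand":0}]'; python3 st.py; python3 goal.py -5.3 .221 .134 130;python3 goal.py -5.3 .1758 .0805 130;python3 - <<'E'
from h import *
snap('wrist','w2.png');snap('scene','s2.png')
E
```

```text
clock: 5.52
tool_pos: [0.6911, 0.1349, 0.1326]
orientation: [0.0, 50.0, 174.6]
force: [-0.3, 0.1, -0.8]
opening: 0.0006
5.53 [18.137, 52.46, 41.316, -16.497, -115.445, 64.248] [0.6911, 0.1349, 0.1326] F [-0.3, 0.1, -0.8]
down 50.0 psi 174.6 yaz -95.4 yel 0.0
target [0.6865, 0.1332, 0.134] dlin [-0.077, -0.028, 0.024] drot [0.01, 0.01, 0.03] ikcost 0.0 [18.0, 52.0, 40.0, -16.0, -115.0, 65.0]
target [0.6414, 0.1374, 0.0805] dlin [-0.827, 0.042, -0.868] drot [0.01, 0.01, 0.03] ikcost 0.0 [19.0, 50.0, 28.0, -16.0, -105.0, 66.0]
```

View pics/w2.png

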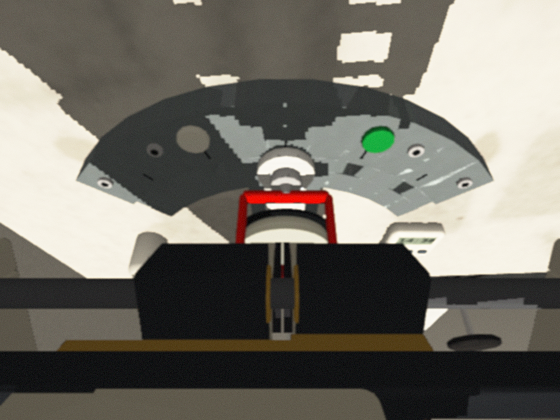

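```bash
python3 -c "
import cv2
i=cv2.imread('pics/s2.png')[120:280,260:460];cv2.imwrite('pics/s2c.png',cv2.resize(i,None,fx=3.5,fy=3.5,interpolation=cv2.INTER_CUBIC))"
```

```text
(no output)
```

View pics/s2c.png

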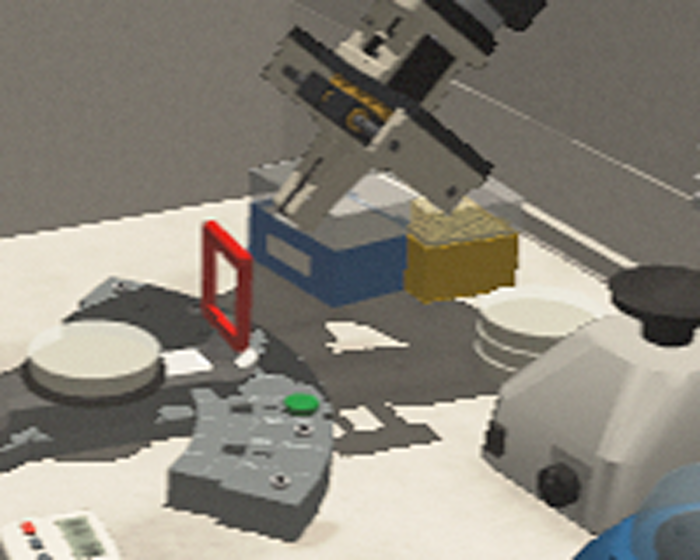

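```bash
python3 -m crank '[{"linear":[-0.2,-0.02,-0.2],"rot":[0,0,0],"hand":0},{"linear":[-0.2,0.01,-0.22],"rot":[0,0,0],"hand":0},{"linear":[-0.1,0.01,-0.12],"rot":[0,0,0],"hand":0},{"linear":[0,0,0],"rot":[0,0,0],"hand":0}]'; python3 st.py; python3 goal.py -5.3 .1758 .0805 130
```

```text
clock: 6.12
tool_pos: [0.6623, 0.1347, 0.1024]
orientation: [-0.0, 50.4, 174.6]
force: [0.4, 0.4, 0.1]
opening: 0.0005
6.12 [18.776, 50.38, 33.048, -16.027, -108.979, 65.601] [0.6623, 0.1347, 0.1024] F [0.4, 0.4, 0.1]
down 50.4 psi 174.6 yaz -95.4 yel -0.0
target [0.6414, 0.1374, 0.0805] dlin [-0.348, 0.044, -0.365] drot [0.0, 0.08, 0.02] ikcost 0.0 [19.0, 50.0, 28.0, -16.0, -105.0, 66.0]
```

```bash
python3 -m crank '[{"linear":[-0.18,0.03,-0.18],"rot":[0,0.04,0],"hand":0},{"linear":[-0.18,0.02,-0.19],"rot":[0,0.04,0],"hand":0},{"linear":[0,0,0],"rot":[0,0,0],"hand":0}]'; python3 st.py; python3 goal.py -5.3 .1758 .0805 130
python3 - <<'E'
from h import *
snap('wrist','w3.png');s=snap('scene')
i=s['image'][120:280,240:440,::-1];cv2.imwrite('pics/s3c.png',cv2.resize(i,None,fx=3.5,fy=3.5,interpolation=cv2.INTER_CUBIC))
E
```

```text
clock: 6.5
tool_pos: [0.6425, 0.1377, 0.0818]
orientation: [-0.0, 50.2, 174.6]
force: [-0.6, -0.1, 0.1]
opening: -0.0001
6.5 [19.357, 49.571, 28.488, -16.129, -105.386, 66.124] [0.6425, 0.1377, 0.0818] F [-0.6, -0.1, 0.1]
down 50.2 psi 174.6 yaz -95.4 yel -0.0
target [0.6414, 0.1374, 0.0805] dlin [-0.017, -0.006, -0.022] drot [0.0, 0.05, 0.02] ikcost 0.0 [19.0, 50.0, 28.0, -16.0, -105.0, 66.0]
```

View pics/s3c.png

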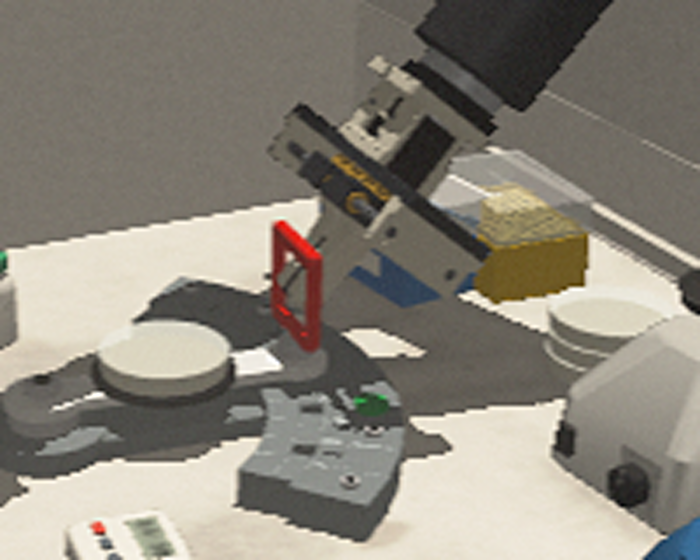

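View pics/w3.png

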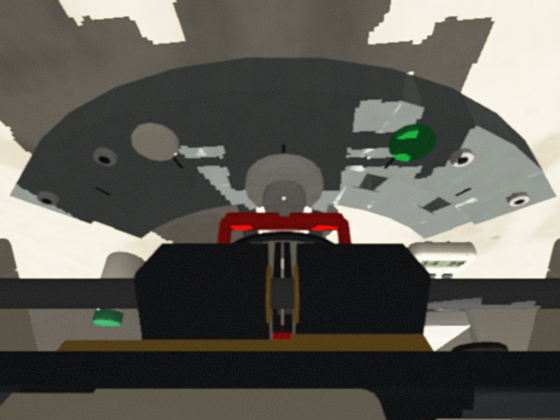

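The finger is inside the ring opening and centred: the ring legs sit at columns 219 and 349, with the finger at 283. Lifting in steps now.

```bash
python3 -m crank '[{"linear":[0,0,0.1],"rot":[0,0,0],"hand":0},{"linear":[0,0,0.1],"rot":[0,0,0],"hand":0},{"linear":[0,0,0],"rot":[0,0,0],"hand":0}]'; python3 st.py; python3 -m crank '[{"linear":[0,0,0.1],"rot":[0,0,0],"hand":0},{"linear":[0,0,0],"rot":[0,0,0],"hand":0}]'; python3 st.py; python3 wr.py;python3 goal.py -5.3 .1758 .1065 130
```

```text
clock: 6.98
tool_pos: [0.6452, 0.1374, 0.097]
orientation: [-0.1, 50.5, 174.5]
force: [0.5, 0.5, -0.1]
opening: 0.0004
6.97 [19.295, 48.912, 29.372, -16.147, -106.59, 65.782] [0.6452, 0.1374, 0.097] F [0.5, 0.5, -0.1]
down 50.5 psi 174.5 yaz -95.4 yel -0.1
clock: 7.22
tool_pos: [0.6458, 0.1376, 0.1024]
orientation: [-0.2, 50.6, 174.4]
force: [2.2, -0.0, -5.2]
opening: 0.0004
7.22 [19.277, 48.669, 29.665, -16.196, -107.015, 65.613] [0.6458, 0.1376, 0.1024] F [2.2, -0.0, -5.2]
down 50.6 psi 174.4 yaz -95.4 yel -0.1
red n 2649 z [0.0616 0.0636 0.0675 0.0876 0.093 ]
topbar [0.6482 0.1376 0.0878] ((0.6457468271255493, 0.13755343854427338), (0.06842557340860367, 0.009515098296105862), 84.65301513671875)
botbar [ 5.248e-01  1.673e-01 -3.000e-04] [5.339e-01 2.005e-01 1.000e-04] ((0.5273135900497437, 0.150771364569664), (0.0008672401309013367, 0.10061849653720856), 8.035581588745117)
green 1227 [0.6693 0.0681 0.0317]
target [0.6414, 0.1374, 0.1065] dlin [-0.071, -0.003, 0.078] drot [-0.01, 0.12, 0.03] ikcost 0.0 [19.0, 48.0, 30.0, -16.0, -108.0, 66.0]
```

```bash
cat > sc.py <<'E'
from h import *
s=snap('scene');P=world_pts(s);hsv=cv2.cvtColor(s['image'],cv2.COLOR_RGB2HSV);H,S,V=[hsv[...,i].astype(int) for i in range(3)]
m=((H<8)|(H>172))&(S>150)&(V>50);m[:,:300]=0;m[:170]=0;m[260:]=0
k,l,st,ce=cv2.connectedComponentsWithStats(m.astype(np.uint8),connectivity=8);i=1+np.argmax(st[1:,4]);q=P[l==i]
q=q[(q[:,0]>.55)&(q[:,0]<.72)]
t=q[q[:,2]>np.percentile(q[:,2],97)-.008]
print('scene ring bbox',st[i].tolist(),'z pct',np.percentile(q[:,2],[1,3,97,99]).round(4),'top mean',t.mean(0).round(4),'all mean',q.mean(0).round(4))
import time,sys
i=s['image'][120:280,240:440,::-1];cv2.imwrite('pics/'+sys.argv[1],cv2.resize(i,None,fx=3.5,fy=3.5,interpolation=cv2.INTER_CUBIC))
E
python3 sc.py s4.png; python3 -m crank '[{"linear":[-0.05,0,0.05],"rot":[0,0,0],"hand":0},{"linear":[-0.05,0,0.05],"rot":[0,0,0],"hand":0},{"linear":[0,0,0],"rot":[0,0,0],"hand":0}]'; python3 st.py;python3 sc.py s5.png
```

```text
scene ring bbox [318, 182, 14, 37, 259] z pct [0.0615 0.0635 0.1307 0.1312] top mean [0.6404 0.1273 0.1278] all mean [0.6416 0.1294 0.0983]
clock: 7.7
tool_pos: [0.6462, 0.1373, 0.106]
orientation: [-0.3, 51.5, 174.1]
force: [0.8, -0.3, -4.9]
opening: 0.0006
7.7 [19.321, 47.947, 29.089, -16.017, -106.281, 65.507] [0.6462, 0.1373, 0.106] F [0.8, -0.3, -4.9]
down 51.5 psi 174.1 yaz -95.6 yel -0.2
scene ring bbox [318, 180, 14, 38, 256] z pct [0.0665 0.0681 0.1345 0.135 ] top mean [0.6407 0.1269 0.1322] all mean [0.641  0.1276 0.1036]
```

View pics/s5.png

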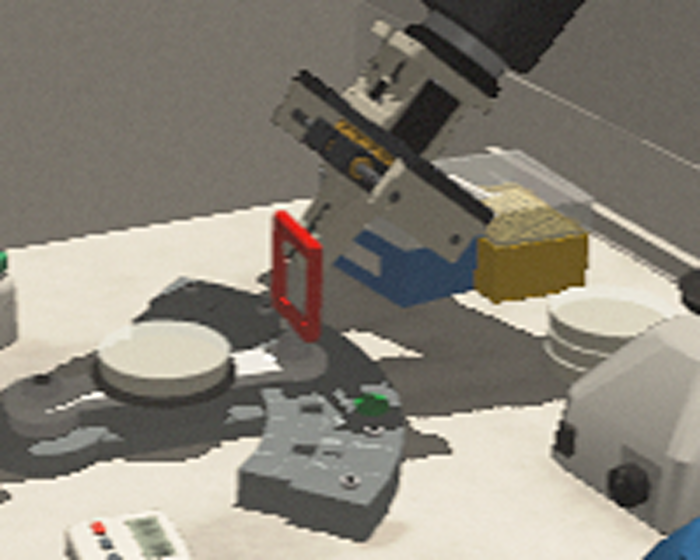

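```bash
python3 -m crank '[{"linear":[-0.12,0,0.05],"rot":[0,0,0],"hand":0},{"linear":[-0.12,0,0.05],"rot":[0,0,0],"hand":0},{"linear":[-0.08,0,0.05],"rot":[0,0,0],"hand":0}]'; python3 st.py;python3 sc.py s6.png;python3 goal.py -5.3 .1758 .116 130
```

```text
clock: 8.12
tool_pos: [0.6459, 0.1364, 0.113]
orientation: [-0.8, 54.1, 173.4]
force: [19.7, -2.4, -4.7]
opening: 0.0004
8.12 [19.52, 45.825, 26.868, -15.41, -103.583, 65.392] [0.6459, 0.1364, 0.113] F [19.7, -2.4, -4.7]
down 54.1 psi 173.4 yaz -96.0 yel -0.4
scene ring bbox [318, 178, 14, 37, 256] z pct [0.0741 0.075  0.1416 0.1419] top mean [0.6399 0.1257 0.1391] all mean [0.6408 0.1252 0.11  ]
target [0.6414, 0.1374, 0.116] dlin [-0.072, 0.016, 0.037] drot [-0.01, 0.83, 0.14] ikcost 0.0 [19.0, 48.0, 30.0, -16.0, -109.0, 65.0]
```

```bash
python3 -m crank '[{"linear":[0,0,0.04],"rot":[0,0.2,0],"hand":0},{"linear":[0,0,0.03],"rot":[0,0.2,0],"hand":0},{"linear":[0,0,0],"rot":[0,0,0],"hand":0}]'; python3 st.py;python3 sc.py s7.png
```

```text
clock: 8.55
tool_pos: [0.6469, 0.1364, 0.1169]
orientation: [-0.4, 52.2, 173.6]
force: [4.1, -1.2, -6.7]
opening: 0.0007
8.55 [19.214, 47.007, 29.035, -16.044, -106.37, 65.05] [0.6469, 0.1364, 0.1169] F [4.1, -1.2, -6.7]
down 52.2 psi 173.6 yaz -96.1 yel -0.3
scene ring bbox [318, 177, 14, 37, 261] z pct [0.0772 0.0781 0.1447 0.1457] top mean [0.6401 0.127  0.142 ] all mean [0.6408 0.1256 0.1135]
```

View pics/s7.png

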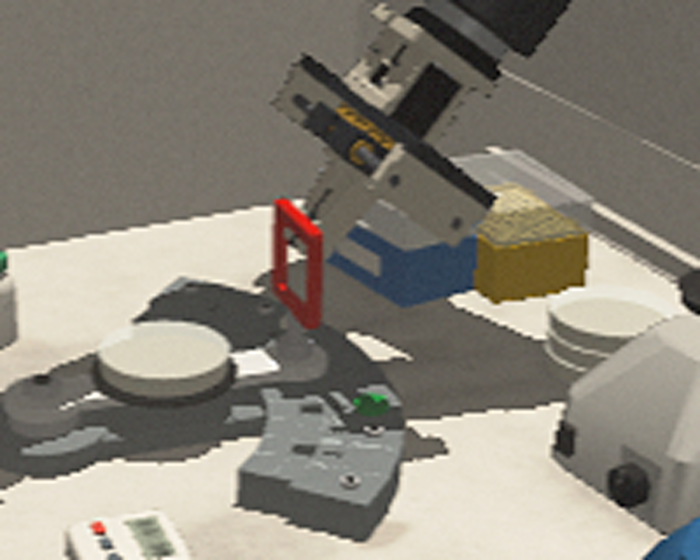

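```bash
python3 -m crank '[{"linear":[-0.02,-0.08,0],"rot":[0,0,-0.3],"hand":0},{"linear":[-0.02,-0.16,0],"rot":[0,0,-0.6],"hand":0},{"linear":[0,0,0],"rot":[0,0,0],"hand":0}]'; python3 st.py;python3 sc.py s8.png; python3 goal.py -9.8 .1805 .117 128; python3 wr.py
```

```text
clock: 8.98
tool_pos: [0.6451, 0.1221, 0.1158]
orientation: [-0.4, 52.3, 169.0]
force: [4.2, -0.7, -6.1]
opening: 0.0002
8.97 [17.184, 46.167, 27.822, -17.401, -105.181, 62.745] [0.6451, 0.1221, 0.1158] F [4.2, -0.7, -6.1]
down 52.3 psi 169.0 yaz -100.7 yel -0.3
scene ring bbox [321, 179, 12, 38, 251] z pct [0.0749 0.0774 0.143  0.1434] top mean [0.6382 0.1128 0.141 ] all mean [0.6384 0.1116 0.112 ]
target [0.6443, 0.1229, 0.117] dlin [-0.016, 0.001, 0.023] drot [-0.04, 0.08, 0.16] ikcost 0.0 [18.0, 46.0, 28.0, -17.0, -106.0, 63.0]
red n 2643 z [0.0737 0.0758 0.0796 0.0996 0.1056]
topbar [0.6474 0.1229 0.1009] ((0.6793946623802185, 0.11731037497520447), (0.06845922023057938, 0.08004501461982727), 81.16929626464844)
botbar [0.5714 0.1682 0.0391] [0.5913 0.1952 0.0448] ((0.5726308226585388, 0.16011440753936768), (0.03836045414209366, 0.10542857646942139), 31.282024383544922)
green 1140 [0.6688 0.0676 0.0317]
```

The ring followed, at about 16 mm of lift. Continuing the swing.

```bash
python3 -m crank '[{"linear":[-0.04,-0.15,0.03],"rot":[0,0,-0.5],"hand":0},{"linear":[-0.05,-0.16,0.02],"rot":[0,0,-0.6],"hand":0},{"linear":[-0.06,-0.1,0.01],"rot":[0,0,-0.4],"hand":0},{"linear":[0,0,0],"rot":[0,0,0],"hand":0}]'; python3 st.py;python3 sc.py s9.png; python3 goal.py -23.3 .1805 .117 128; python3 wr.py
```

```text
clock: 9.57
tool_pos: [0.6398, 0.0996, 0.1186]
orientation: [-0.6, 52.9, 161.5]
force: [3.8, -0.7, -6.8]
opening: -0.0
9.57 [14.01, 44.144, 25.282, -19.433, -102.889, 59.103] [0.6398, 0.0996, 0.1186] F [3.8, -0.7, -6.8]
down 52.9 psi 161.5 yaz -108.1 yel -0.4
scene ring bbox [325, 182, 9, 38, 229] z pct [0.0785 0.0803 0.1464 0.1468] top mean [0.6315 0.0885 0.144 ] all mean [0.6313 0.0874 0.1148]
target [0.6322, 0.0822, 0.117] dlin [-0.126, -0.296, -0.025] drot [-0.0, 0.19, -1.05] ikcost 0.0 [12.0, 43.0, 24.0, -21.0, -102.0, 57.0]
red n 2624 z [0.0765 0.0786 0.0825 0.1022 0.1083]
topbar [0.6401 0.098  0.1031] ((0.637792706489563, 0.09945860505104065), (0.06851250678300858, 0.010066093876957893), 72.36106872558594)
botbar [0.5709 0.1652 0.0344] [0.5882 0.1744 0.0442] ((0.576290488243103, 0.1605672389268875), (0.01198443491011858, 0.04804741218686104), 42.744991302490234)
green 1206 [0.6688 0.0669 0.0318]
```

View pics/s9.png

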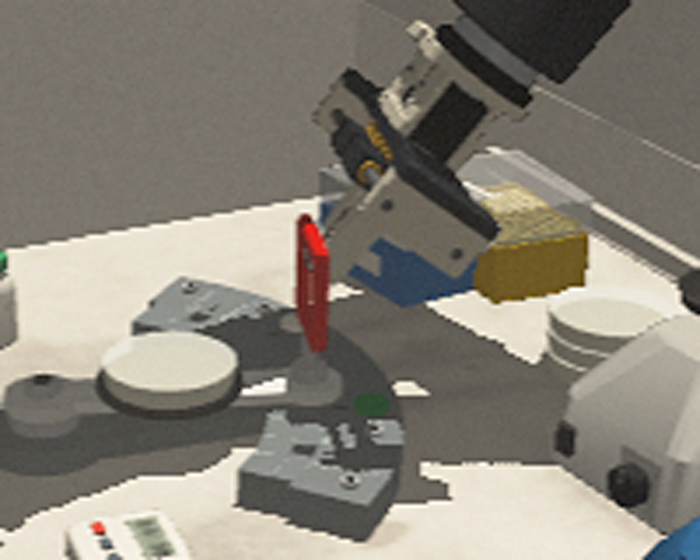

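```bash
python3 -m crank '[{"linear":[-0.06,-0.12,-0.02],"rot":[0,0.1,-0.4],"hand":0},{"linear":[-0.06,-0.12,-0.01],"rot":[0,0.1,-0.4],"hand":0},{"linear":[0,0,0],"rot":[0,0,0],"hand":0}]'; python3 st.py;python3 sc.py s10.png; python3 goal.py -23.3 .1805 .117 128; python3 wr.py
```

```text
clock: 10.05
tool_pos: [0.635, 0.0866, 0.1161]
orientation: [-0.1, 52.3, 158.0]
force: [4.2, -1.5, -6.8]
opening: 0.0005
10.05 [12.203, 43.71, 24.201, -20.596, -102.272, 57.232] [0.635, 0.0866, 0.1161] F [4.2, -1.5, -6.8]
down 52.3 psi 158.0 yaz -111.9 yel -0.0
scene ring bbox [327, 185, 7, 39, 201] z pct [0.0749 0.0781 0.1439 0.1444] top mean [0.6261 0.0755 0.142 ] all mean [0.6224 0.0671 0.1155]
target [0.6322, 0.0822, 0.117] dlin [-0.048, -0.08, 0.015] drot [0.01, 0.06, -0.28] ikcost 0.0 [12.0, 43.0, 24.0, -21.0, -102.0, 57.0]
red n 2683 z [0.074  0.0761 0.0801 0.1001 0.106 ]
topbar [0.6352 0.0838 0.101 ] ((0.6625396609306335, 0.08236347138881683), (0.06598733365535736, 0.0799720287322998), 82.64558410644531)
botbar [0.5661 0.1513 0.034 ] [0.5875 0.1664 0.0449] ((0.5311749577522278, 0.1239553689956665), (0.11780907213687897, 0.032991401851177216), 38.692115783691406)
green 1240 [0.6686 0.0664 0.0317]
```

```bash
python3 -m crank '[{"linear":[-0.02,-0.045,0],"rot":[0,0,-0.15],"hand":0},{"linear":[0,0,0],"rot":[0,0,0],"hand":0}]'; python3 st.py;python3 sc.py s11.png; python3 goal.py -23.3 .1805 .117 128; python3 wr.py
```

```text
clock: 10.4
tool_pos: [0.6345, 0.0854, 0.1158]
orientation: [-0.1, 52.4, 157.4]
force: [5.2, -2.2, -6.3]
opening: 0.0001
10.4 [12.005, 43.533, 23.915, -20.73, -101.96, 56.953] [0.6345, 0.0854, 0.1158] F [5.2, -2.2, -6.3]
down 52.4 psi 157.4 yaz -112.5 yel -0.0
scene ring bbox [326, 185, 8, 39, 202] z pct [0.0749 0.0775 0.1433 0.1436] top mean [0.6263 0.0761 0.1413] all mean [0.6218 0.0661 0.115 ]
target [0.6322, 0.0822, 0.117] dlin [-0.039, -0.056, 0.02] drot [0.02, 0.08, -0.16] ikcost 0.0 [12.0, 43.0, 24.0, -21.0, -102.0, 57.0]
red n 2683 z [0.0739 0.0759 0.0797 0.0998 0.1056]
topbar [0.6344 0.0823 0.1005] ((0.6465253829956055, 0.065245620906353), (0.057116229087114334, 0.09170912206172943), 31.61277961730957)
botbar [0.5643 0.1501 0.036 ] [0.5865 0.1667 0.0447] ((0.511495053768158, 0.1283162236213684), (0.1518041491508484, 0.03028140589594841), 25.689617156982422)
green 1241 [0.6686 0.0664 0.0317]
```

```bash
python3 -m crank '[{"linear":[0,-0.01,-0.06],"rot":[0,0,-0.05],"hand":0},{"linear":[0,0,-0.06],"rot":[0,0,0],"hand":0},{"linear":[0,0,0],"rot":[0,0,0],"hand":0}]'; python3 st.py;python3 sc.py s12.png; python3 wr.py
```

```text
clock: 10.88
tool_pos: [0.6342, 0.0851, 0.1084]
orientation: [0.1, 52.4, 157.5]
force: [4.7, -4.6, -6.1]
opening: 0.0003
10.88 [12.021, 43.872, 23.53, -20.633, -101.303, 57.111] [0.6342, 0.0851, 0.1084] F [4.7, -4.6, -6.1]
down 52.4 psi 157.5 yaz -112.6 yel 0.1
scene ring bbox [327, 188, 7, 39, 195] z pct [0.0684 0.0709 0.1363 0.1366] top mean [0.6256 0.0744 0.1342] all mean [0.6212 0.0647 0.1091]
red n 2703 z [0.0665 0.0685 0.0725 0.0925 0.0984]
topbar [0.6343 0.0816 0.0934] ((0.6469767093658447, 0.06431673467159271), (0.05814645439386368, 0.09223423898220062), 33.06985855102539)
botbar [0.5773 0.1387 0.0186] [0.5919 0.1606 0.0416] ((0.5504742860794067, 0.10685130208730698), (0.10673373192548752, 0.03408845141530037), 57.13237380981445)
green 1286 [0.6687 0.0663 0.0317]
```

The ring lift is now about 9 mm, below the 12 mm riding height, so the pin has entered the hole. Lowering further.

```bash
python3 -m crank '[{"linear":[0,0,-0.08],"rot":[0,0,0],"hand":0},{"linear":[0,0,-0.08],"rot":[0,0,0],"hand":0},{"linear":[0,0,0],"rot":[0,0,0],"hand":0}]'; python3 st.py;python3 sc.py s13.png; python3 wr.py
```

```text
clock: 11.35
tool_pos: [0.6336, 0.0841, 0.0994]
orientation: [0.3, 52.4, 157.8]
force: [3.0, -1.5, -4.8]
opening: 0.0007
11.35 [12.04, 44.318, 23.068, -20.437, -100.581, 57.464] [0.6336, 0.0841, 0.0994] F [3.0, -1.5, -4.8]
down 52.4 psi 157.8 yaz -112.4 yel 0.2
scene ring bbox [327, 192, 6, 39, 194] z pct [0.0576 0.0632 0.1278 0.1282] top mean [0.6248 0.0732 0.1256] all mean [0.6205 0.0628 0.0999]
red n 2663 z [0.0581 0.0601 0.064  0.0838 0.0896]
topbar [0.6344 0.0815 0.0846] ((0.6463856101036072, 0.06344550848007202), (0.05829337239265442, 0.0914040058851242), 32.746429443359375)
botbar [0.5731 0.1539 0.0158] [0.5797 0.1582 0.0161] ((0.5729960799217224, 0.1539466828107834), (0.00010058748739538714, 0.01588648557662964), 57.513370513916016)
green 1329 [0.6688 0.0663 0.0318]
```

```bash
python3 -m crank '[{"linear":[0,0,-0.08],"rot":[0,0,0],"hand":0},{"linear":[0,0,-0.08],"rot":[0,0,0],"hand":0},{"linear":[0,0,0],"rot":[0,0,0],"hand":0}]'; python3 st.py;python3 sc.py s14.png; python3 - <<'E'
from h import *
snap('wrist','w14.png')
E
```

```text
clock: 11.82
tool_pos: [0.6317, 0.0855, 0.0905]
orientation: [0.3, 52.1, 157.9]
force: [1.0, -0.0, -0.5]
opening: 0.0003
11.82 [12.128, 44.743, 22.573, -20.51, -99.916, 57.796] [0.6317, 0.0855, 0.0905] F [1.0, -0.0, -0.5]
down 52.1 psi 157.9 yaz -112.3 yel 0.2
scene ring bbox [327, 192, 7, 39, 191] z pct [0.0588 0.0625 0.1278 0.1283] top mean [0.6249 0.0738 0.1258] all mean [0.6205 0.0623 0.1016]
```

View pics/w14.png

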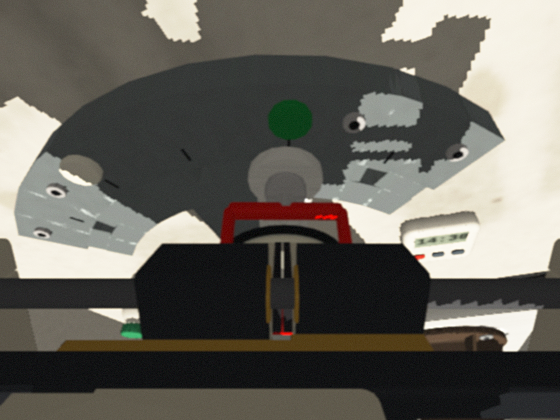

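View pics/s14.png

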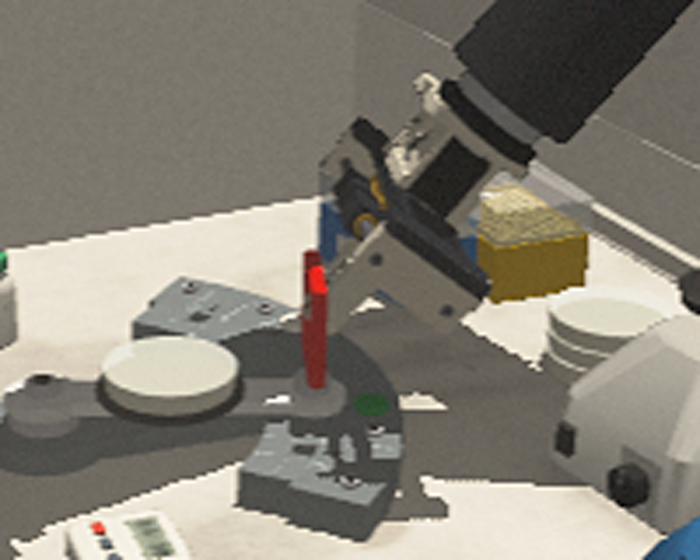

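```bash
python3 -m crank '[{"linear":[0,-0.01,-0.07],"rot":[0,0,0],"hand":0},{"linear":[0,0,0],"rot":[0,0,0],"hand":0},{"linear":[0.14,-0.057,0.17],"rot":[0,0,0],"hand":0},{"linear":[0.14,-0.057,0.19],"rot":[0,0,0],"hand":0}]'; python3 st.py; python3 -m crank '[{"linear":[0.14,-0.057,0.19],"rot":[0,0,0],"hand":0},{"linear":[0.14,-0.057,0.19],"rot":[0,0,0],"hand":0},{"linear":[0.14,-0.057,0.19],"rot":[0,0,0],"hand":0}]'; python3 st.py
```

```text
clock: 12.42
tool_pos: [0.6493, 0.0776, 0.1093]
orientation: [0.3, 52.1, 158.0]
force: [-0.1, 1.2, 0.8]
opening: 0.0005
12.43 [11.385, 45.425, 26.506, -20.317, -103.221, 57.32] [0.6493, 0.0776, 0.1093] F [-0.1, 1.2, 0.8]
down 52.1 psi 158.0 yaz -112.3 yel 0.2
clock: 12.8
tool_pos: [0.6775, 0.0658, 0.1475]
orientation: [0.2, 52.3, 157.9]
force: [-0.9, 0.4, -0.1]
opening: 0.0005
12.8 [10.27, 46.428, 33.737, -20.306, -109.249, 56.144] [0.6775, 0.0658, 0.1475] F [-0.9, 0.4, -0.1]
down 52.3 psi 157.9 yaz -112.3 yel 0.1
```

The finger came out with no force on it. Backing off further and checking.

```bash
python3 -m crank '[{"linear":[0.3,-0.12,0.4],"rot":[0,0,0],"hand":0},{"linear":[0.3,-0.12,0.4],"rot":[0,0,0],"hand":0},{"linear":[0,0,0.6],"rot":[0,0,0],"hand":0},{"linear":[0,0,0.6],"rot":[0,0,0],"hand":0},{"linear":[0,0,0],"rot":[0,0,0],"hand":0},{"linear":[0,0,0],"rot":[0,0,0],"hand":0}]'; python3 st.py; python3 sc.py s15.png; python3 wr.py; python3 - <<'E'
from h import *
snap('wrist','w15.png')
E
```

```text
clock: 13.55
tool_pos: [0.7174, 0.0471, 0.2766]
orientation: [0.1, 52.7, 157.7]
force: [0.7, 1.2, -1.1]
opening: 0.0004
13.55 [8.497, 47.62, 53.437, -22.808, -126.738, 50.353] [0.7174, 0.0471, 0.2766] F [0.7, 1.2, -1.1]
down 52.7 psi 157.7 yaz -112.4 yel 0.1
scene ring bbox [327, 192, 6, 39, 180] z pct [0.0587 0.0625 0.1273 0.1278] top mean [0.6244 0.073  0.1252] all mean [0.6208 0.0641 0.0999]
red n 1629 z [0.0589 0.0623 0.1097 0.1277 0.1284]
topbar [0.6338 0.0832 0.1249] ((0.6327895522117615, 0.08375014364719391), (0.06820030510425568, 0.009752231650054455), 66.26366424560547)
botbar [0.6311 0.0846 0.0623] [0.6487 0.1476 0.0723] ((0.5892057418823242, 0.09484313428401947), (0.08491417020559311, 0.09786380082368851), 65.15374755859375)
green 363 [0.6682 0.0666 0.0318]
```

View pics/w15.png

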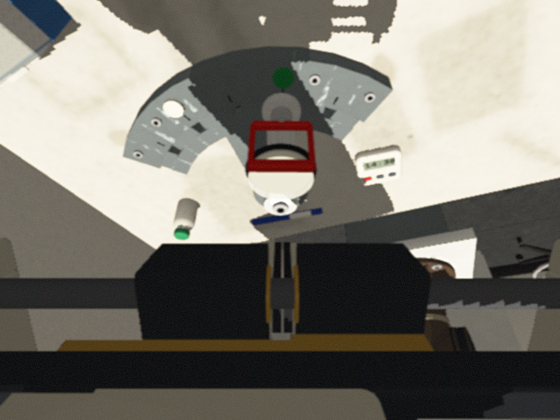

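View pics/s15.png

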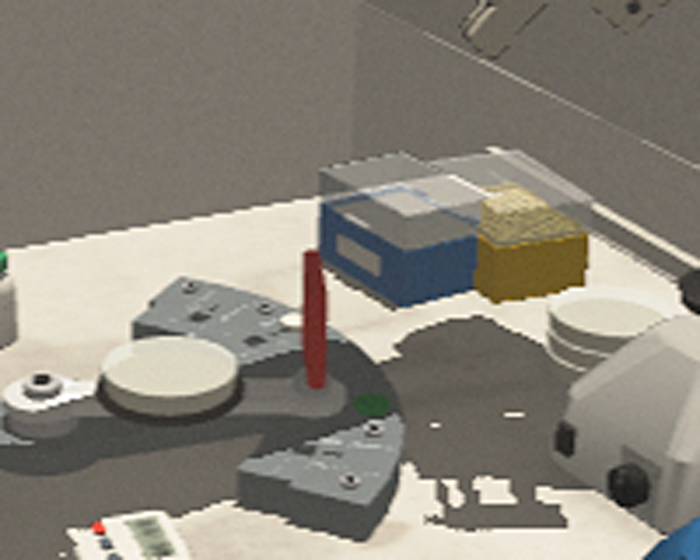

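```bash
python3 -c "
from plant import ticket;print(ticket.close_job())"
```

```text
the job is handed in; nothing more can be done
None
```

I lifted the pin, swung the arm one hole clockwise to the green marker, and let the pin drop home there. The job was handed in at about 13.7 s of the 50 s allowed.

**How it was done:** I kept the gripper shut and put the fingertips into the ring from the outer side, tilted, under the top bar, without pinching. I raised the pin about 15–19 mm for the swing, then lowered it. The fingers came out of the ring with no measurable force.

**Last checks:**
- **Pin home:** the ring's top reads 127.7–128.4 mm above the worktop. It read 127.6–128.2 mm before the lift, and 128 mm is expected when home.
- **Right hole:** the ring is 39.5 mm inside the green marker, against the expected 40 mm. The top bar has turned about 17–19°, against 18°.
- **Robot clear:** the final pose is well away from everything, with the force reading at noise level.

**Less certain:**
- **Side push:** when I tried to seat the finger deeper under the bar, it stuck and gave a brief push of about 20 N on the ring. The rest of the lift and swing stayed near 7 N.
- **Bottle, timer and pen:** I checked these only by eye. They looked undisturbed in the last wrist picture and nothing went near them, but I did not re-measure them.
- **Scene camera:** it put the ring's sideways position about 10 mm off the wrist camera, because it saw the ring edge-on. I went by the wrist camera.

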